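# Count to the third slot and push the spice tin home

## Robot

A 6-joint arm with a two-finger parallel gripper is mounted at the origin on a cart in front of the work surface, level with it; the furniture and walls round the work are solid. World frame = base frame: x ahead of the robot, y to its left, z up, the work surface at z = 0. Lengths are in m, angles in rad, forces in N, time in s.
With the tool pointing down it reaches from about 0.275 to 0.75 m from the base axis. Payload 10.2 kg.
Tool frame: the origin (TCP) lies midway between the tips of the shut fingers; the grasp point (between the pads) lies 19 mm behind it (env.hold_point_z is the distance from the TCP to the grasp point, in m); z points along the fingers, y is the line along which they close (so a half turn about z gives the same grasp; the last joint's range is limited). The gripper opens to 85 mm and grips with 20 to 120 N. Pads are 22 mm wide; open, the fingers measure 114 mm over their backs; the gripper's body (76 mm by 85 mm) begins 54 mm behind the grasp point. The pads swing forward as they close: fully open they stand 13 mm farther back than shut.
Start: joints at [1.098, 0.313, 1.498, -0, 1.331, -0.223], TCP at [0.13, 0.509, 0.231] pointing down, gripper open.
Joint ranges: [-2.94, 2.94], [-0.97, 2.17], [0.19, 2.56], [-1.23, 4.37], [0.02, 3.11], [-2.88, 2.88]. Speed limits (rad/s): [2.39, 2.39, 3.01, 3.14, 3.14, 3.14].

## Interface

Orientations are given as a unit quaternion [x, y, z, w].
In Python, from bench import env, kinematics, monitor, eyes, job gives the robot as it stands. The module is installed in compiled form; this text tells all that it offers. Calls block until the motion is done:
- env.reach(position, orientation): joint-space move of the TCP to a pose.
- env.movel(position, velocity=0.15, frame=None, guard=None): straight line of the TCP; frame=None keeps the orientation; velocity is the mean speed in m/s. With guard (N) it stops when the force on the tool has changed by that much, and returns True; else False.
- env.set_joints(angles): joint-space move.
- env.release() and env.close_gripper(effort=None): open the fingers fully, or close them until they stop; effort is the grip in N (None keeps the last).
- env.hold(seconds).
- kinematics.ik(position, orientation): joint angles nearest the present ones, or None.
- monitor.sense(): the state.
- eyes.grab_frame(name): name is "side" or "top"; returns a dict with "frame" (400x640x3 uint8, red, green, blue), "mtx" (3x3 intrinsics, pixels), "view" (4x4, takes a point from world to camera coordinates). Camera axes: x right, y down, z forward; pixel columns grow to the right and rows downward; lengths in m; the calibration is good to about 2 mm. A picture is of the moment at which its call begins. There is no depth.
A pose or a line that the arm cannot do raises env.MotionError and nothing moves.
- job.hand_in(): hands the job in; it is judged then, once.
The state is a dict: "clock": time; "joints": joint angles; "qvel": joint speeds; "joint_efforts": joint torques, N m; "position": TCP position; "ee_rot": TCP orientation; "contact_force": force on the tool from outside, world axes, zero at the start; "ft_torque": the same for the moment, N m; "finger_gap": opening from 0.0 (shut) to 1.0 (fully open); "gripper_force": force on a finger pad.
Only numpy, scipy, OpenCV 4.12 (cv2) and the standard library are available. Lean on these libraries where they do the work, as an engineer would, in place of code of your own. Each camera call takes 0.05 s, during which the arm holds its last target. There are 200 camera calls.

## Task

Run a fingertip along the top of the spice rack's metal rail from the first slot at the red-knob end, past the second, to the third, keeping it on the rail and counting every slot, full or empty. Then gently push the yellow tin, lid up and lengthwise, fully home into that third slot. Only push it along the table: do not pick it up, tip it or squeeze it, leave the other two tins, the glass jar and the tomato tin where they are, and finish clear of everything.

Things in the scene. Friction and masses are not known exactly. Their poses are not given: they have to be found in the camera images.
- rack: fixed wooden rack, four bottomless slots side by side along y, open at -x (robot side); tins slide in over the table to +x. Origin on the table under the rail's middle. Slot centres y = +-29 and +-87 mm, 52 mm clear; 6 mm dividers, 48 mm high, rounded noses, from x = -8 to +50 mm; back panel (the stop) at x = +50 mm. Ends at y = +-122 mm.
- rail: flat aluminium rail, part of the rack, across all slots at their mouths: 14 mm wide (rack x = -7 to +7 mm), 258 mm long, underside 48 mm and top face 58 mm above the table, dark screw heads over the dividers. Rigid. Origin and axes are those of the rack (on the table, not on the rail).
- red_knob: small red knob, 18 mm across, 17 mm high, on top of one end of the rail at rack x = 0, y = +120 or -120 mm (varies). Counting begins here: the first, second, third slot centres lie 33, 91, 149 mm from it along the rail. Origin at the centre of its underside, 58 mm above the table.
- white_knob: white knob of the same size on the other end of the rail. Origin at the centre of its underside.
- yellow_tin: loose yellow square-edged tin with a steel slip lid, 64 mm long (its x axis), 42 mm wide (y), 36 mm high (lid from 26 mm up, 1 mm inset), origin at the centre of its underside, about 0.15 kg; it stands in front of the rack, roughly lengthwise to the slots. When home its far end is against the back panel, its centre at rack x = +18 mm, its near end 7 mm out in front of the rail.
- blue_tin: loose blue square-edged tin with a steel slip lid, 64 mm long (its x axis), 42 mm wide (y), 36 mm high (lid from 26 mm up, 1 mm inset), origin at the centre of its underside; stands home in one end slot of the rack (rack y = +87 mm), not to be moved
- green_tin: loose green square-edged tin with a steel slip lid, 64 mm long (its x axis), 42 mm wide (y), 36 mm high (lid from 26 mm up, 1 mm inset), origin at the centre of its underside; stands home in the other end slot (rack y = -87 mm), not to be moved
- glass_jar: loose empty glass jar with a yellow lid, 52 mm across, 70 mm high, behind the right end of the rack, not to be moved; origin at the centre of its underside
- tomato_tin: loose food tin with tomatoes on its label, 75 mm across, 58 mm high, behind the left end of the rack, not to be moved; origin at the centre of its underside
Not all that is in view belongs to the job. Leave any orange look-alike of the yellow_tin alone.

How it is judged:
On the way, in this order (a step that is already met when the one before it is completed fails the run):
1. the fingers touch the rail over the first slot from the red knob (contact force between the fingers and rail above 0.3 N and horizontal distance between the grasp point and red_knob between 0.015 and 0.051 m), for 0.02 s.
2. still on the rail, the fingers pass the divider between the first and second slot (contact force between the fingers and rail above 0.3 N and horizontal distance between the grasp point and red_knob between 0.054 and 0.07 m), for 0.02 s.
3. the fingers touch the rail over the second slot (contact force between the fingers and rail above 0.3 N and horizontal distance between the grasp point and red_knob between 0.073 and 0.109 m), for 0.02 s.
4. still on the rail, the fingers pass the divider between the second and third slot (contact force between the fingers and rail above 0.3 N and horizontal distance between the grasp point and red_knob between 0.112 and 0.128 m), for 0.02 s.
5. the fingers touch the rail over the third slot (contact force between the fingers and rail above 0.3 N and horizontal distance between the grasp point and red_knob between 0.131 and 0.167 m), for 0.02 s.
6. the yellow tin is home in the third slot (x of yellow_tin in the frame of rack above 0.013 m and horizontal distance between yellow_tin and red_knob between 0.139 and 0.161 m and angle between the x axis of yellow_tin and the x axis of rack, either way round below 0.15 rad and angle between yellow_tin's own z axis and vertical below 0.1 rad and height (world z) of yellow_tin between -0.004 and 0.006 m), for 0.2 s.
At the end, for the whole second after the job is handed in: The yellow tin stands at rest on the table in the third slot from the red knob, within 5 mm of the back stop, lengthwise within 0.15 rad and upright within 0.1 rad; the four bystanders are within 15 mm of where they stood (all of step 6 and linear speed of yellow_tin below 0.01 m/s and distance of each of blue_tin, green_tin, glass_jar, tomato_tin from where it was at the start of the episode below 0.015 m); the robot touches nothing.
It fails at once if the yellow tin is lifted off the table (15 mm) (height (world z) of yellow_tin above 0.015 m).
It fails at once if the yellow tin is tipped more than 0.4 rad (angle between yellow_tin's own z axis and vertical above 0.4 rad).
It fails at once if the yellow tin is squeezed or rammed with more than 35 N (contact force between the fingers and yellow_tin above 35 N).
It fails at once if a bystander is moved by more than 15 mm (distance of any of blue_tin, green_tin, glass_jar, tomato_tin from where it was at the start of the episode above 0.015 m).
It also fails if it takes over 72 s, if anything falls off the work surface, if the arm or the gripper's body presses on something with over 40 N, if the wrist force passes 120 N, or if a joint passes its speed limit or range.

## Working session

There is one attempt and no reset: what is moved stays moved. The work goes in short steps, each a Python script; the robot and the scene stay as the last script left them, time stands still between calls to the robot, and variables do not carry over. Pictures are saved under pics/ and viewed, at most 10 in all, crops included, and the job is handed in when it is done.

```bash
mkdir -p pics
python3 - <<'E'
from bench import env, monitor, eyes
import cv2,numpy as np,pickle
d={}
for n in("side","top"):
    f=eyes.grab_frame(n); d[n]=f
    cv2.imwrite(f"pics/{n}0.png",cv2.cvtColor(f["frame"],cv2.COLOR_RGB2BGR)); print(n,f["mtx"].tolist(),np.round(f["view"],3).tolist())
pickle.dump(d,open("f0.pkl","wb"))
s=monitor.sense();print(s["ee_rot"],s["clock"],env.hold_point_z)
E
```

```text
side [[392.6079286553312, 0.0, 321.17453146327836], [0.0, 392.6079286553312, 201.66018387696164], [0.0, 0.0, 1.0]] [[-0.921, -0.389, -0.009, 0.624], [-0.254, 0.619, -0.744, 0.003], [0.295, -0.683, -0.669, 0.919], [0.0, 0.0, 0.0, 1.0]]
top [[490.9850180488588, 0.0, 320.8762192498037], [0.0, 490.9850180488588, 205.04111372891458], [0.0, 0.0, 1.0]] [[-0.022, -1.0, 0.022, 0.28], [-0.995, 0.02, -0.098, 0.568], [0.097, -0.024, -0.995, 0.855], [0.0, 0.0, 0.0, 1.0]]
[ 1.24567126e-01  9.92211013e-01 -5.43163961e-04 -2.04915439e-04] 0.1 0.0187
```

View pics/top0.png

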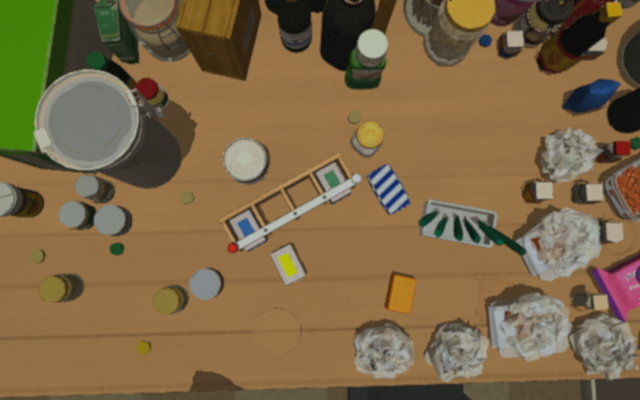

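View pics/side0.png

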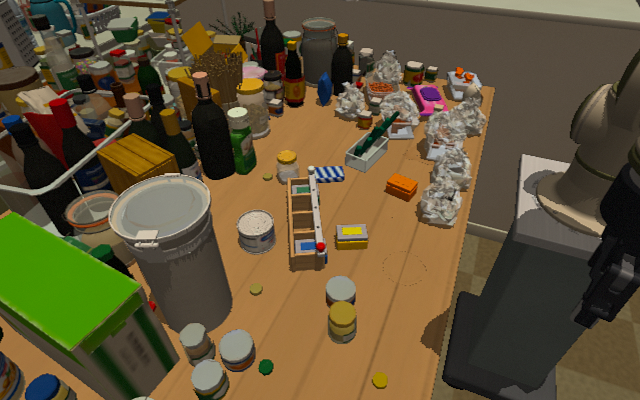

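Candidates: yellow-labelled tin at top (288,264) / side (351,236), which is the one I want. The orange look-alike is at top (401,293) / side (402,187), and the yellow-lidded jar and caps at top (369,134) and (169,299) are not tins. The red knob is at top (232,247) / side (320,246) and the white knob at top (357,178) / side (311,169). Blue sits at the red end, so the third slot is rack y = -29. I'll check this in close crops.

Run:
```python
import cv2,pickle,numpy as np
d=pickle.load(open("f0.pkl","rb"))
for n,(a,b,c,e,k) in dict(top=(215,375,150,290,4),side=(270,380,155,275,5)).items():
    im=cv2.cvtColor(d[n]["frame"],cv2.COLOR_RGB2BGR)[c:e,a:b]
    im=cv2.resize(im,None,fx=k,fy=k,interpolation=cv2.INTER_CUBIC)
    for u in range(0,b-a,20): cv2.putText(im,str(a+u),(u*k,8),0,.35,(0,0,255)); cv2.line(im,(u*k,8),(u*k,14),(0,0,255))
    for v in range(0,e-c,20): cv2.putText(im,str(c+v),(0,v*k+4),0,.35,(0,0,255)); cv2.line(im,(24,v*k),(30,v*k),(0,0,255))
    cv2.imwrite(f"pics/{n}c.png",im)
```

```text
(no output)
```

View pics/topc.png

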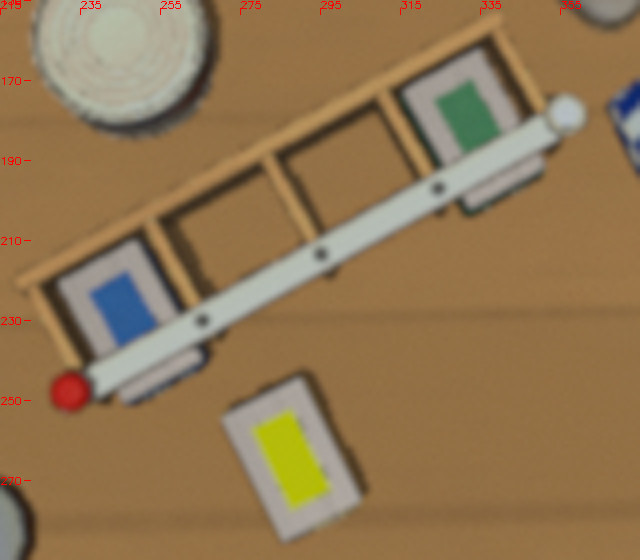

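View pics/sidec.png

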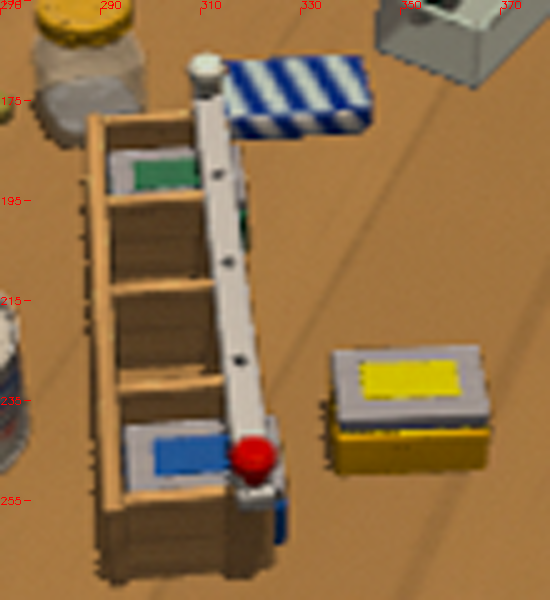

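Both crops confirm it: the yellow tin has its lid up, centre at top (288,264) / side (352,232). The rail screws are at top (265.5,230), (295.2,213.5), (324.5,197) and side (317.8,227), (315.6,207.4), (313.6,189.8). The third slot, left of the green one, is empty.

```bash
cat > h.py <<'E'
import numpy as np, cv2, pickle
d=pickle.load(open("f0.pkl","rb"))
P={n:f["mtx"]@f["view"][:3] for n,f in d.items()}
def tri(a,b):
    X=cv2.triangulatePoints(P["top"],P["side"],np.array(a,float).reshape(2,1),np.array(b,float).reshape(2,1));return (X[:3]/X[3]).ravel()
def onz(n,p,z):
    f=d[n];R=f["view"][:3,:3];t=f["view"][:3,3];c=-R.T@t
    r=R.T@np.linalg.inv(f["mtx"])@[*p,1];return c+r*(z-c[2])/r[2]
E
python3 - <<'E'
from h import *
np.set_printoptions(precision=4,suppress=True)
T=dict(red=((232.5,248.2),(320.6,246.6)),s1=((265.5,230),(317.8,227)),s2=((295.25,213.5),(315.6,207.4)),s3=((324.5,197),(313.6,189.8)),white=((356.5,178.5),(311.4,169.6)),lid=((288.3,264),(352,231.8)))
for k,v in T.items():
    z=.036 if k=="lid" else .068 if k in("red","white") else .058
    print(k,tri(*v),onz("top",v[0],z),onz("side",v[1],z))
# rail axis from top-view screws + knobs
for z in (.036,):
    q=np.array([onz("top",(215+u/4,150+v/4),z) for u,v in((221,415),(303,375),(364,494),(285,542))])
    q2=np.array([onz("side",(270+u/5,155+v/5),z) for u,v in((333,350),(480,347),(489,417),(337,420))])
    for Q in(q,q2): print(Q[:,:2].tolist(),Q.mean(0),[np.linalg.norm(Q[i]-Q[i-1]) for i in range(4)])
E
```

```text
red [0.5    0.4196 0.0692] [0.4993 0.4195 0.068 ] [0.5014 0.4189 0.068 ]
s1 [0.5297 0.3649 0.0582] [0.5292 0.3647 0.058 ] [0.5305 0.3649 0.058 ]
s2 [0.5569 0.3136 0.0582] [0.5565 0.3134 0.058 ] [0.5576 0.3136 0.058 ]
s3 [0.5842 0.2626 0.0582] [0.584  0.2625 0.058 ] [0.5846 0.2624 0.058 ]
white [0.614  0.2071 0.0668] [0.6137 0.2072 0.068 ] [0.6136 0.2086 0.068 ]
lid [0.47   0.3278 0.0323] [0.4701 0.3277 0.036 ] [0.4689 0.3312 0.036 ]
[[0.4886280914471723, 0.35888205884206403], [0.5052610641595509, 0.3228314640991332], [0.4529823013986914, 0.2971323859510103], [0.4331174551339014, 0.33182211276287044]] [0.47   0.3277 0.036 ] [np.float64(0.061754930375744865), np.float64(0.039702659389136155), np.float64(0.058253855267008325), np.float64(0.03997485789099479)]
[[0.5051875720609407, 0.32495132166135465], [0.44892751972963224, 0.2999046200083426], [0.4332548038395147, 0.33638714013016613], [0.48936878948206697, 0.36128005281381703]] [0.4692 0.3306 0.036 ] [np.float64(0.03962335913858855), np.float64(0.06158352662860872), np.float64(0.03970652714367753), np.float64(0.06138759228515507)]
```

```bash
cat >> h.py <<'E'
from scipy.spatial.transform import Rotation as R
from bench import env, kinematics, monitor, eyes, job
O=np.array([.5569,.3136]); yv=np.array([.500-.614,.4196-.2071]); yv/=np.linalg.norm(yv); xv=np.array([yv[1],-yv[0]])
def W(x,y,z): return [*(O+xv*x*1e-3+yv*y*1e-3),z*1e-3]
def rack(p): p=np.array(p[:2])-O; return np.round([p@xv*1e3,p@yv*1e3],1)
def Q(a):  # tool y at angle a (rad) from rack y
    t=yv*np.cos(a)-xv*np.sin(a); y=np.array([*t,0]); z=np.array([0,0,-1.])
    return R.from_matrix(np.c_[np.cross(y,z),y,z]).as_quat()
def st(): 
    s=monitor.sense(); print(round(s["clock"],2),rack(s["position"]),np.round(s["position"][2]*1e3,1),np.round(s["contact_force"],1),round(s["finger_gap"],2)); return s
E
python3 - <<'E'
from h import *
print(rack((.4697,.3285)))
for a in(0,np.pi,np.pi/2,-np.pi/2): print(a,[None if (q:=kinematics.ik(W(*p),Q(a))) is None else np.round(q,2).tolist() for p in((0,87,100),(-69,105,8),(-69,3,8),(-25,-29,8))])
env.close_gripper(20); env.reach(W(0,87,90),Q(0)); st()
print(env.movel(W(0,87,50),velocity=.03,guard=2)); s=st()
E
```

```text
[-69.8  54.4]
0 [[0.47, 0.7, 1.25, -0.0, 1.19, -1.6], [0.5, 0.69, 1.54, -0.0, 0.91, -1.57], [0.32, 0.67, 1.58, -0.0, 0.89, -1.75], [0.28, 0.75, 1.43, -0.0, 0.96, -1.79]]
3.141592653589793 [[0.47, 0.7, 1.25, -0.0, 1.19, 1.55], [0.5, 0.69, 1.54, -0.0, 0.91, 1.57], [0.32, 0.67, 1.58, -0.0, 0.89, 1.39], [0.28, 0.75, 1.43, -0.0, 0.96, 1.35]]
1.5707963267948966 [None, None, None, None]
-1.5707963267948966 [[0.47, 0.7, 1.25, -0.0, 1.19, -0.03], [0.5, 0.69, 1.54, -0.0, 0.91, 0.0], [0.32, 0.67, 1.58, -0.0, 0.89, -0.18], [0.28, 0.75, 1.43, -0.0, 0.96, -0.22]]
2.44 [-0.1 87.9] 90.5 [0.6 0.1 0.5] 0.0
True
3.42 [-0.1 87. ] 58.1 [-1.2 -1.   5. ] -0.0
```

Run:
```python
from h import *
z=57.4
env.movel(W(0,87,z),velocity=.02); s=st()
for y in range(79,-32,-8):
    env.movel(W(0,y,z),velocity=.05); s=st(); f=s["contact_force"][2]
    z+= .4 if f>12 else -.4 if f<4 else 0
env.movel(W(0,-29,100),velocity=.15); st()
```

```text
3.67 [-0.1 87. ] 58.1 [-3.6 -2.1  7.4] -0.0
3.98 [ 0.5 78.8] 58.1 [-0.9 -0.3  5.3] 0.0
4.29 [ 0.5 70.6] 58.1 [-0.5 -0.   6.8] 0.0
4.6 [ 0.5 62.6] 58.1 [0.  0.5 5.8] 0.0
4.91 [ 0.5 54.5] 58.1 [-0.2  0.6  5.7] -0.0
5.22 [ 0.5 46.5] 58.1 [-0.7 -0.2  5.9] 0.0
5.53 [ 0.5 38.5] 58.1 [ 0.  -0.1  5.7] 0.0
5.83 [ 0.5 30.5] 58.1 [-0.4  0.4  5. ] -0.0
6.14 [ 0.5 22.5] 58.1 [0.8 0.3 5.5] -0.0
6.45 [ 0.5 14.5] 58.1 [-0.3 -0.3  5.8] 0.0
6.76 [0.5 6.5] 58.1 [-0.7 -0.6  5.5] 0.0
7.07 [ 0.5 -1.5] 58.1 [-0.2 -0.3  5. ] -0.0
7.38 [ 0.5 -9.5] 58.1 [0.1 0.3 6.4] 0.0
7.68 [  0.5 -17.5] 58.1 [ 0.3 -0.5  5. ] -0.0
7.99 [  0.5 -25.5] 58.1 [-0.  -0.8  5.3] 0.0
8.43 [ -0.2 -29.1] 99.4 [ 0.6 -0.7 -0.6] 0.0
```

Run:
```python
from h import *
q=Q(-np.pi/2)
env.reach(W(-70,108,110),q); print(env.movel(W(-70,108,8),velocity=.12,guard=8)); st()
print(env.movel(W(-70,25,8),velocity=.06,guard=10)); st()
ims=[]
for n in("top","side"):
    f=eyes.grab_frame(n); a,b,c,e=dict(top=(230,330,190,290),side=(290,390,165,265))[n]
    im=cv2.resize(cv2.cvtColor(f["frame"],cv2.COLOR_RGB2BGR)[c:e,a:b],None,fx=4,fy=4,interpolation=cv2.INTER_CUBIC); ims.append(im)
cv2.imwrite("pics/push1.png",np.hstack(ims))
```

```text
False
11.0 [-69.5 108. ] 8.7 [0.2 0.2 0.1] 0.0
False
12.53 [-70.1  25.1] 7.9 [ 0.  -0.2 -0.1] -0.0
```

View pics/push1.png

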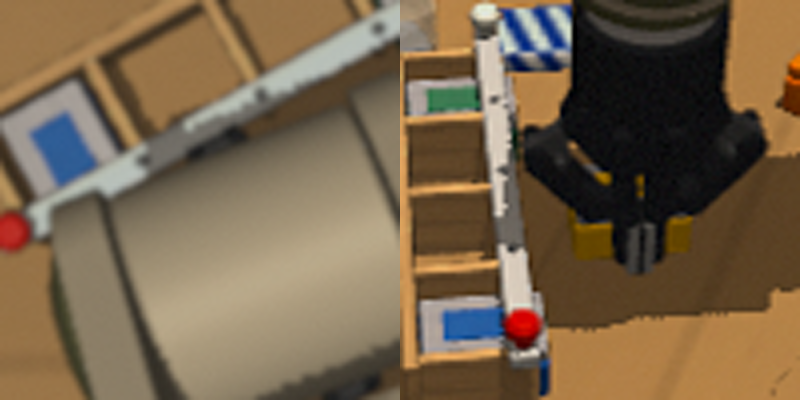

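The side view shows the tin upright, centred on the fingers and moving squarely with them. I'll continue to the slot line, back off and look.

```bash
cat >> h.py <<'E'
def look(name):
    ims=[]
    for n in("top","side"):
        f=eyes.grab_frame(n); d[n]=f; a,b,c,e=dict(top=(260,360,170,270),side=(290,390,150,250))[n]
        ims.append(cv2.resize(cv2.cvtColor(f["frame"],cv2.COLOR_RGB2BGR)[c:e,a:b],None,fx=4,fy=4,interpolation=cv2.INTER_CUBIC))
    cv2.imwrite(f"pics/{name}.png",np.hstack(ims))
E
python3 - <<'E'
from h import *
print(env.movel(W(-70,3,8),velocity=.05,guard=10)); st()
env.movel(W(-70,15,8),velocity=.1); env.movel(W(-70,15,120)); 
env.reach(W(-170,-29,150),Q(0)); look("push2"); st()
E
```

```text
False
13.22 [-70.    2.7] 8.0 [ 0.2 -0.2 -0.4] 0.0
15.99 [-169.9  -28.9] 149.8 [-0.1  0.1 -0.3] 0.0
```

View pics/push2.png

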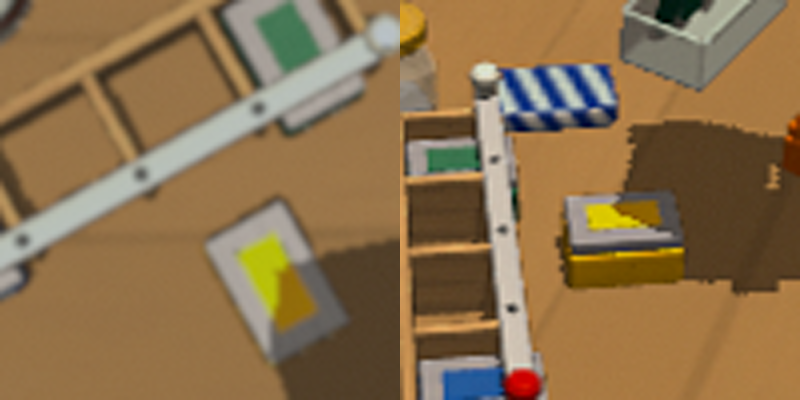

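Top lid corners in the left crop are (206,241), (280,199), (348,320), (273,361), and the tin sits in front of the third slot, upright. Next I'll compute its offset.

Run:
```python
from h import *
for n,o,c in(("top",(260,170),((206,241),(280,199),(348,320),(273,361))),("side",(290,150),((171-5,197),(671-400,193),(684-400,241),(568-400,249)))):
    q=np.array([onz(n,(o[0]+u/4,o[1]+v/4),.036)[:2] for u,v in c]); q=np.array([rack(p) for p in q])
    print(n,q.tolist(),q.mean(0))
```

```text
top [[-38.4, -10.7], [-38.3, -48.2], [-99.2, -47.9], [-98.5, -10.5]] [-68.6   -29.325]
side [[-38.7, -47.3], [-97.8, -44.5], [-98.5, -4.8], [-35.0, -5.0]] [-67.5 -25.4]
```

Run:
```python
from h import *
env.reach(W(-130,-29,110),Q(0)); print(env.movel(W(-130,-29,8),velocity=.12,guard=8)); st()
print(env.movel(W(-60,-29,8),velocity=.06,guard=10)); st()
print(env.movel(W(-30,-29,8),velocity=.03,guard=8)); st()
print(env.movel(W(-23,-29,8),velocity=.015,guard=4)); st()
env.movel(W(-60,-29,8),velocity=.1); env.movel(W(-70,-29,130)); env.reach(W(-200,-29,150),Q(0)); look("push3"); st()
```

```text
False
17.33 [-129.5  -29.1] 8.8 [ 0.1 -0.3 -1.1] 0.0
False
18.65 [-59.9 -29. ] 8.0 [-0.   0.6  0.4] 0.0
False
19.8 [-29.8 -29. ] 8.0 [-0.4  0.1  0.3] -0.0
True
20.18 [-25.7 -28.9] 7.5 [0.4 0.2 0.9] -0.0
22.33 [-199.3  -29.1] 149.7 [-0.2 -0.3 -0.1] 0.0
```

View pics/push3.png

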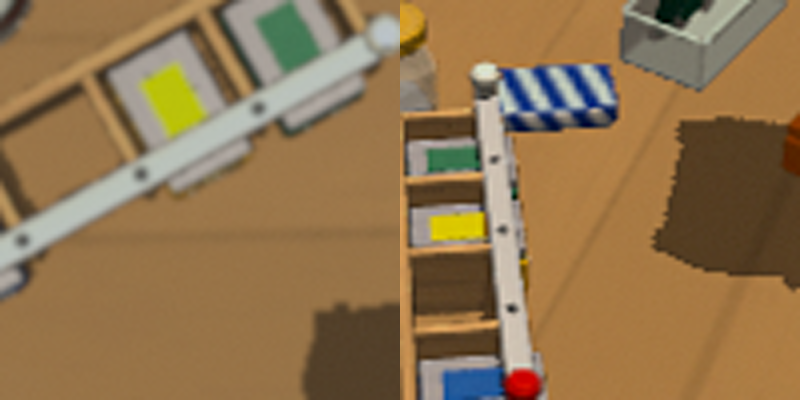

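The yellow tin is in the third slot beside green. It sticks out no further than the green tin, lengthwise and upright, and the guard stopped the push at rack x of about 17 mm, which is home. The arm is clear.

```bash
python3 -c "
from bench import job
print(job.hand_in())"
```

```text
the job is handed in; nothing more can be done
None
```

I slid the fingertip along the rail from slot 1 to slot 3 and it stayed in contact at every reading, at about 5–7 N. I then pushed the yellow tin home into the third slot; the final picture shows it in place with the arm clear, and I handed the job in, though no verdict came back.

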